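# Refill: look into the moka pot, shut it, point out the mug

### The arm

A 6-joint arm with a two-finger parallel gripper is mounted at the origin on the work surface; the furniture and walls round the work are solid. World frame = base frame: x ahead of the robot, y to its left, z up, the work surface at z = 0. Lengths are in m, angles in rad, forces in N, time in s.
With the tool pointing down it reaches from about 0.3 to 0.75 m from the base axis. Payload 8.5 kg.
Tool frame: the origin (TCP) lies between the finger pads, 19 mm behind the fingertips; this is the grasp point; z points along the fingers, y is the line along which they close (so a half turn about z gives the same grasp; the last joint's range is limited). The gripper opens to 85 mm and grips with 20 to 120 N. Pads are 22 mm wide; open, the fingers measure 114 mm over their backs; the gripper's body (76 mm by 85 mm) begins 54 mm behind the grasp point. The pads swing forward as they close: fully open they stand 13 mm farther back than shut.
Start: joints at [-1.372, 0.381, 1.297, -0, 1.464, -0.215], TCP at [0.221, -0.504, 0.25] pointing down, gripper open.
Joint ranges: [-3.11, 3.11], [-0.89, 2.33], [0.22, 2.48], [-1.42, 4.56], [0.17, 2.85], [-2.88, 2.88]. Speed limits (rad/s): [2.39, 2.39, 3.14, 3.14, 3.14, 3.14].

### API

Orientations are given as a unit quaternion [x, y, z, w].
In Python, from rig import monitor, viewer, env gives the robot as it stands.
- The arm moves only by the tool send_rows, never from a script. Its argument "deltas" is a list of rows, each an object with "claw": the opening, from 0 (shut) to 1 (fully open); "delta_pos": the shift along the tool's x, y, z in cm, a list of three; "rot": the turn, a rotation vector about the tool's x, y, z in rad, a list of three. A call has 1 to 12 rows; each row is the pose to reach, as a shift and turn from the pose commanded when the call began, along the tool's axes at that moment; what a row does not reach only later rows make up. A row lasts 1/12 s, in which the tool goes at most 41.7 mm and 7.16 degrees, less where a joint would pass 70% of its speed; a pose out of reach is approached as far as the arm can. A call with a gripper value outside its range is refused whole. The fingers move at their own pace and stop on an object; "squeeze" is the grip in N (left out, the last holds). Time passes only in rows, so rows that repeat a pose let the fingers close. It gives the time, the measured TCP pose, the force, the opening and the grip force at its end, in the units of the state.
- monitor.sense(): the state, without advancing time (a new reading comes with each control period).
- viewer.capture(name): name is "scene" or "top" or "wrist"; returns the picture (400x640x3 uint8, blue, green, red); there is no depth.
- viewer.camera_model(name): a dict with "vfov" (degrees; the focal length in pixels is half the picture's height over the tangent of half this angle, whatever the lens; pixels are square), "cx", "cy" (the principal point, pixels), "k1" (the pictures are not rectified: a ray, as slopes to the right and down, at radius r is drawn at 1 + k1 r^2 times it, then the intrinsics apply), "T" (4x4, takes a point from camera to world coordinates); the wrist camera has in their place "tool_from_camera" (4x4, takes a point from camera to tool coordinates, whose origin is the TCP and whose axes are the flange's). Camera axes: x right, y up, looking along -z (the intrinsics and any distortion apply to the point x, -y, -z); pixel columns grow to the right and rows downward; lengths in m; the calibration is good to about 2 mm. A picture is of the moment at which its call begins: read the wrist's pose just before it. camera_model takes no time and is no camera call.
- env.sign_off(): hands the job in; it is judged then, once.
The state is a dict: "time": time; "joints": joint angles; "joint_velocities": joint speeds; "effort": joint torques, N m; "tcp_pos": TCP position; "ee_rot": TCP orientation; "contact_force": force on the tool from outside, world axes, zero at the start; "wrist_torque": the same for the moment, N m; "grip_width": opening from 0.0 (shut) to 1.0 (fully open); "gripper_force": force on a finger pad.
Only numpy, scipy, OpenCV 4.12 (cv2) and the standard library are available. Lean on these libraries where they do the work, as an engineer would, in place of code of your own. Each camera call takes 0.05 s, during which the arm holds its last target. There are 200 camera calls.

### The job

A guest asks for a refill of coffee. First point with the fingertips straight down at the mouth of the open moka pot, just above it and without touching, and stay there for two seconds so that the wrist camera shows what is left in it; then gently push the pot's lid fully shut so that it can be poured, leaving the pot standing where it is. Finally show whoever pours which mug is meant: point straight down at the mug with the flower print, just above its mouth and without touching it, for at least two seconds, and finish still pointing there; pick nothing up and leave everything else alone.

Things in the scene. Friction and masses are not known exactly. Their poses are not given: they have to be found in the camera images.
- moka: Moka pot, loose, about 0.45 kg, upright, silvery upper part 98 mm wide with brown stains, black handle. Origin on the worktop at the middle of its outline. Its y axis points from handle to spout: the handle reaches to y = -77 mm (top at z = 143), the spout to y = +78; the pot's round axis is at y = +19. Being light, it slides if pushed hard.
- moka_mouth (a point): Centre of the moka pot's open mouth, at the height of its rim (145 mm above the worktop). The chamber under it is open, about 75 mm across inside; nothing but the open lid stands above the rim.
- moka_lid (a joint): Hinge of the pot's lid: 0 = fully shut on the rim; 1.745 = its stop, open, leaning 0.17 rad past upright over the handle. A stiff hinge without spring: the lid stays wherever it is left, and does not fall shut. Its upper part moves with a push of about 1 N (from the handle side in the pot's +y direction, then down); for a full closing the finger must follow it right down to the rim.
- lid_edge (a point): Middle of the lid's free edge, at mid-thickness: about 245 mm above the worktop when open, over the spout at 152 mm when shut. The lid is a plate 98 mm wide, 97 mm from hinge to free edge, 12 mm thick; on its outer face (towards the handle side when open) a black knob, 16 mm across and 16 mm high, stands 47 mm from the hinge.
- flower_mug: The mug with the flower print: cream-white, 99 mm high, 88 mm across the rim, tapering slightly, red flowers and green leaves round its side, brown inside (some coffee left in it); loose, 0.31 kg. Origin at the worktop, in the middle of its outline; the handle reaches to y = -60 mm, the cup's own axis stands at y = +15.5 mm.
- flower_mug_rim (a point): Centre of the flowered mug's mouth, at the height of its rim (99 mm above the worktop).
- white_mug: The plain white mug, a bystander: straight sides, no print, white within (full of milk), 91 mm high, 84 mm across; loose. Origin at the worktop, in the middle of its outline; handle to y = -61 mm, cup axis at y = +19 mm.
- bowl: Small plain white bowl, a bystander: 115 mm across, 56 mm high, loose. Origin under its centre.
- timer: Clockwork kitchen timer, a bystander: white below, orange-red dial above, 70 mm across, 56 mm high, loose. Origin under its centre.
- teaspoon: Steel teaspoon, a bystander: 130 x 26 x 11 mm, lying loose. Origin at its middle, on the worktop, its length along its x axis.
- lemon: Lemon, a bystander: 83 x 58 x 58 mm, lying loose. Origin under its middle, its length along its x axis.
- lid_hinge (a point): Middle of the lid's hinge line, which runs along the pot's x axis at y = -29, z = 147 mm (on the handle side of the rim).

How it is judged:
On the way, in this order (a step that is already met when the one before it is completed fails the run):
1. the tool point dwells over the mouth of the open moka pot, within 35 mm of its centre and 20 to 110 mm above its rim, without touching the pot (value of joint moka_lid above 1.3 rad and horizontal distance between the grasp point and moka_mouth below 0.035 m and z of the grasp point in the frame of moka_mouth between 0.02 and 0.11 m and contact force between each of the arm, the fingers and moka below 0.1 N), for 1.8 s.
2. the moka pot's lid is fully shut (value of joint moka_lid below 0.05 rad), for 0.2 s.
3. the tool point dwells over the mouth of the flowered mug, within 35 mm of its centre and 20 to 110 mm above its rim (horizontal distance between the grasp point and flower_mug_rim below 0.035 m and z of the grasp point in the frame of flower_mug_rim between 0.02 and 0.11 m), for 1.8 s.
At the end, for the whole second after the job is handed in: The lid is shut (hinge under 0.05 rad), the moka pot stands upright and at rest within 30 mm of where it stood, and the tool point rests over the flowered mug: within 35 mm of the centre of its mouth and 20 to 110 mm above its rim, with the mug untouched and unmoved (10 mm) (all of step 3 and value of joint moka_lid below 0.05 rad and distance of moka from where it was at the start of the episode below 0.03 m and angle between moka's own z axis and vertical below 0.05 rad and linear speed of moka below 0.01 m/s and distance of flower_mug from where it was at the start of the episode below 0.01 m).
It fails at once if the flowered mug is touched or moved (contact force between any of the arm, the fingers and flower_mug above 0.3 N or distance of flower_mug from where it was at the start of the episode above 0.01 m).
It fails at once if the moka pot is lifted, tipped or pushed more than 30 mm away (height (world z) of moka above 0.012 m or angle between moka's own z axis and vertical above 0.15 rad or distance of moka from where it was at the start of the episode above 0.03 m).
It fails at once if the moka pot is pushed roughly (over 20 N) (contact force between any of the arm, the fingers and moka above 20 N).
It fails at once if a bystander (white mug, bowl, timer, teaspoon, lemon) is moved more than 15 mm (distance of any of white_mug, bowl, timer, teaspoon, lemon from where it was at the start of the episode above 0.015 m).
It also fails if it takes over 61 s, if anything falls off the work surface, if the arm or the gripper's body presses on something with over 40 N, if the wrist force passes 120 N, or if a joint passes its speed limit or range.

## Working session

There is one attempt and no reset: what is moved stays moved. The work goes in short steps, Python scripts to look and compute and a tool call to move; the robot and the scene stay as the last step left them, time stands still between calls to the robot, and variables do not carry over. Pictures are saved under pics/ and viewed, at most 10 in all, crops included, and the job is handed in when it is done.

Besides the shell and the picture viewer there is one more tool, called after ">>>" as name(argument=value, ...) on one line, values as JSON. send_rows: Moves the arm, as the interface text tells. Its arguments: {"type":"object","properties":{"deltas":{"type":"array","items":{"type":"object","properties":{"claw":{"type":"number"},"delta_pos":{"type":"array","items":{"type":"number"}},"rot":{"type":"array","items":{"type":"number"}}}}},"squeeze":{"type":"number"}},"required":["deltas"]}

```bash
ls; mkdir -p pics
python3 - <<'E'
from rig import monitor, viewer, env
import cv2
s=monitor.sense();print({k:s[k] for k in('time','tcp_pos','ee_rot','contact_force','grip_width')})
for n in('scene','top'):
    cv2.imwrite(f'pics/{n}0.png',viewer.capture(n));print(n,viewer.camera_model(n))
print(viewer.camera_model('wrist'))
E
```

```text
pics
{'time': 0.0, 'tcp_pos': array([ 0.22109774, -0.50331333,  0.24940034]), 'ee_rot': array([ 9.78672193e-01,  2.05426870e-01,  4.10158281e-07, -7.34546120e-04]), 'contact_force': array([ 0.14864484, -0.08732213,  0.39117117]), 'grip_width': 1.001509597052524}
scene {'vfov': 53.03474309268851, 'cx': 319.4865498558188, 'cy': 203.08365681639037, 'k1': -0.10116012871184024, 'T': array([[-0.63324763,  0.4184202 , -0.65109291, -0.28863928],
       [-0.77389335, -0.35243929,  0.52618973,  0.70738098],
       [-0.00930231,  0.83708487,  0.54699396,  0.74324419],
       [ 0.        ,  0.        ,  0.        ,  1.        ]])}
top {'vfov': 49.31166072471023, 'cx': 327.3317652571879, 'cy': 202.87736672704435, 'k1': -0.023520314979128886, 'T': array([[-0.00866531,  0.9932799 , -0.11541206,  0.34287099],
       [-0.99958797, -0.00544579,  0.02818202,  0.09342261],
       [ 0.02736412,  0.11560872,  0.99291784,  1.26339469],
       [ 0.        ,  0.        ,  0.        ,  1.        ]])}
{'vfov': 66.77865822444699, 'cx': 313.29139204475103, 'cy': 197.25161841425924, 'k1': -0.05083751088440997, 'tool_from_camera': array([[-2.34789781e-05,  9.58973401e-01,  2.83496058e-01,
         7.23038389e-02],
       [ 9.99999982e-01,  7.55961106e-05, -1.72897225e-04,
         1.86604981e-04],
       [-1.87235039e-04,  2.83496049e-01, -9.58973386e-01,
        -1.24290157e-01],
       [ 0.00000000e+00,  0.00000000e+00,  0.00000000e+00,
         1.00000000e+00]])}
```

View pics/scene0.png

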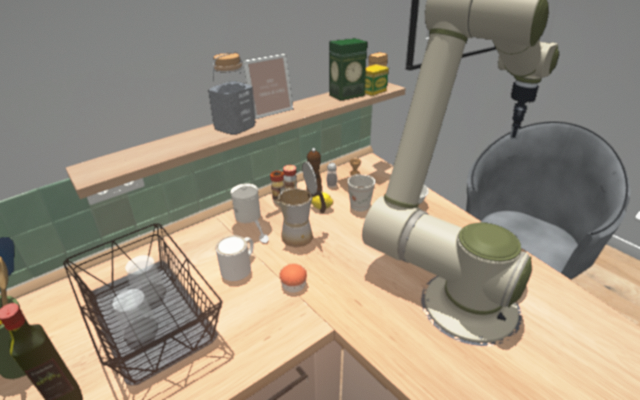

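View pics/top0.png

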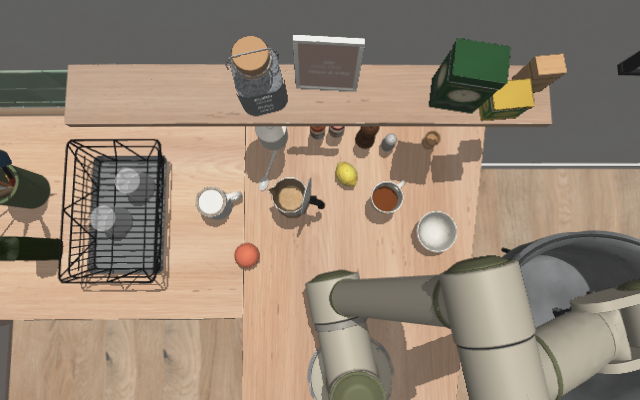

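The scene view shows the moka pot at (295,215) and a small mug at (361,193). In the top view the moka mouth is at (291,197), the lid at (308,195), the handle at (320,205), the candidate mug at (387,198) and the bowl at (437,232). I'll enlarge both views.

Run:
```python
import cv2,numpy as np
t=cv2.imread('pics/top0.png')[160:250,255:415]; s=cv2.imread('pics/scene0.png')[140:260,220:390]
a=cv2.resize(t,(800,450),interpolation=cv2.INTER_CUBIC);b=cv2.resize(s,(800,565),interpolation=cv2.INTER_CUBIC)
cv2.imwrite('pics/t1.png',a);cv2.imwrite('pics/s1.png',b)
```

```text
(no output)
```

View pics/t1.png

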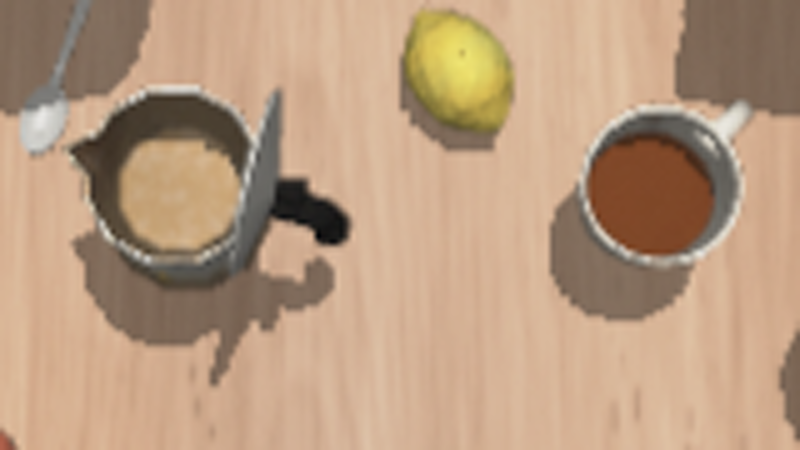

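View pics/s1.png

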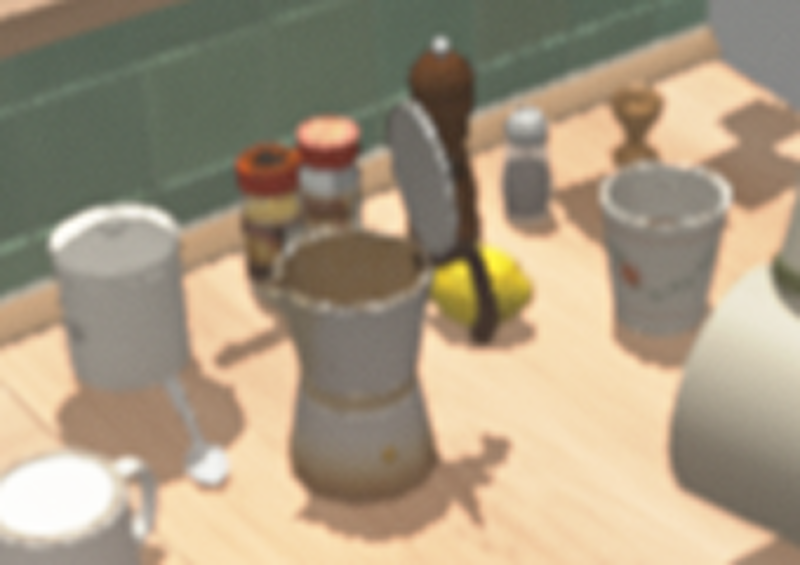

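The crops confirm it: the mug on the right carries the flower print and has brown coffee inside. In the enlarged top view, moka rim centre is at (177,177), spout tip (72,148), handle tip (345,232) and flower mug rim centre (662,185). In the enlarged scene view the rims are at (356,268) and (665,197).

```bash
cat > h.py <<'E'
import numpy as np, cv2
from rig import monitor, viewer, env
from scipy.spatial.transform import Rotation as R
def ray(n,u,v,T=None):
    m=viewer.camera_model(n); f=200/np.tan(np.radians(m['vfov'])/2)
    K=np.array([[f,0,m['cx']],[0,f,m['cy']],[0,0,1]])
    a,b=cv2.undistortPoints(np.array([[[u,v]]],float),K,np.array([m['k1'],0,0,0.]))[0,0]
    T=m['T'] if T is None else T
    return T[:3,3],T[:3,:3]@[a,-b,-1]
def atz(n,u,v,z,T=None):
    o,d=ray(n,u,v,T); return o+d*(z-o[2])/d[2]
def pix(n,P,T=None):
    m=viewer.camera_model(n); f=200/np.tan(np.radians(m['vfov'])/2)
    T=m['T'] if T is None else T
    p=np.linalg.inv(T)@[*P,1]; a,b=p[0]/-p[2],-p[1]/-p[2]; k=1+m['k1']*(a*a+b*b)
    return np.array([f*a*k+m['cx'],f*b*k+m['cy']])
E
python3 - <<'E'
from h import *
np.set_printoptions(precision=4,suppress=True)
c=lambda x,y:((x+.5)/5-.5+255,(y+.5)/5-.5+160)
s=lambda x,y:((x+.5)/4.706-.5+220,(y+.5)/4.706-.5+140)
for nm,p,z in(('mouth',(177,177),.145),('spout',(72,148),.145),('handle',(345,232),.11),('mug',(662,185),.099),('lid far',(278,92),.24),('lid near',(235,272),.147)):
    print(nm,atz('top',*c(*p),z))
print('scene mouth',atz('scene',*s(356,268),.145),'mug',atz('scene',*s(665,197),.099))
M=atz('top',*c(177,177),.145)[:2];S=atz('top',*c(72,148),.145)[:2];H=atz('top',*c(345,232),.11)[:2]
for d in (S-M,M-H,S-H): print(np.degrees(np.arctan2(d[1],d[0])),np.linalg.norm(d))
d=(S-H)/np.linalg.norm(S-H);n=np.array([-d[1],d[0]])
m=monitor.sense();print(R.from_quat(m['ee_rot']).as_matrix())
# lid prediction check for axis direction d
for th in (1.745,1.5):
  for w in(-49,0,49):
    P=M+d*(-.048+.097*np.cos(th))+n*w/1000*.5; q=pix('top',[*P,.147+.097*np.sin(th)]); print(th,w,((q+.5-[255,160])*5))
E
```

```text
mouth [0.4939 0.158  0.145 ]
spout [0.5093 0.2123 0.145 ]
handle [0.4686 0.0707 0.11  ]
mug [ 0.4944 -0.1014  0.099 ]
lid far [0.5216 0.1046 0.24  ]
lid near [0.4442 0.1281 0.147 ]
scene mouth [0.4931 0.1627 0.145 ] mug [ 0.4907 -0.0939  0.099 ]
74.14255072605161 0.056391333761837976
73.85797771790476 0.09092017697555124
73.96691314227783 0.14731108145028293
[[ 0.9156  0.4021 -0.0003]
 [ 0.4021 -0.9156  0.0013]
 [ 0.0003 -0.0013 -1.    ]]
1.745 -49 [311.6946 137.4565]
1.745 0 [297.6563 186.8288]
1.745 49 [283.5401 236.4822]
1.5 -49 [263.5253 123.6121]
1.5 0 [249.3354 172.9955]
1.5 49 [235.0679 222.6608]
```

Run:
```python
from h import *
def tri(a,b):
    o1,d1=ray('top',*a);o2,d2=ray('scene',*b)
    t=np.linalg.lstsq(np.c_[d1,-d2],o2-o1,rcond=None)[0];p,q=o1+d1*t[0],o2+d2*t[1];return (p+q)/2,np.linalg.norm(p-q)
print(tri((550,124),(407,93)),tri((66,124),(82,184)))
```

```text
(array([ 0.64276096, -0.46957948,  0.27445554]), np.float64(0.004668724953824601)) (array([0.63461951, 0.64955108, 0.30889138]), np.float64(0.0003371796604916938))
```

>>> send_rows(deltas=[{"claw": 0,"delta_pos": [1,-1,-4]},{"claw": 0,"delta_pos": [3,-3,-7]},{"claw": 0,"delta_pos": [5,-5,-10]},{"claw": 0,"delta_pos": [7,-7,-10],"rot": [0,0,-0.1]},{"claw": 0,"delta_pos": [9,-9,-10],"rot": [0,0,-0.2]},{"claw": 0,"delta_pos": [11,-11,-10],"rot": [0,0,-0.3]},{"claw": 0,"delta_pos": [13,-13,-10],"rot": [0,0,-0.4]},{"claw": 0,"delta_pos": [15,-15,-10],"rot": [0,0,-0.5]},{"claw": 0,"delta_pos": [17,-17,-10],"rot": [0,0,-0.6]},{"claw": 0,"delta_pos": [19,-19,-10],"rot": [0,0,-0.7]},{"claw": 0,"delta_pos": [20,-20,-10],"rot": [0,0,-0.8]},{"claw": 0,"delta_pos": [20,-20,-10],"rot": [0,0,-0.88]}])

```text
$.deltas[0]: bad value
```

>>> send_rows(deltas=[{"claw": 0,"delta_pos": [1,-1,-4],"rot": [0,0,0]},{"claw": 0,"delta_pos": [3,-3,-7],"rot": [0,0,0]},{"claw": 0,"delta_pos": [5,-5,-10],"rot": [0,0,0]},{"claw": 0,"delta_pos": [7,-7,-10],"rot": [0,0,-0.1]},{"claw": 0,"delta_pos": [9,-9,-10],"rot": [0,0,-0.2]},{"claw": 0,"delta_pos": [11,-11,-10],"rot": [0,0,-0.3]},{"claw": 0,"delta_pos": [13,-13,-10],"rot": [0,0,-0.4]},{"claw": 0,"delta_pos": [15,-15,-10],"rot": [0,0,-0.5]},{"claw": 0,"delta_pos": [17,-17,-10],"rot": [0,0,-0.6]},{"claw": 0,"delta_pos": [19,-19,-10],"rot": [0,0,-0.7]},{"claw": 0,"delta_pos": [20,-20,-10],"rot": [0,0,-0.8]},{"claw": 0,"delta_pos": [20,-20,-10],"rot": [0,0,-0.88]}])

```text
time: 1.1
tcp_pos: [0.3244, -0.2375, 0.3502]
ee_rot: [0.796, 0.606, 0.0, -0.0]
contact_force: [0.4, -1.5, 0.2]
grip_width: 0.001
gripper_force: 0.0
```

>>> send_rows(deltas=[{"claw": 0,"delta_pos": [3,0.4,0],"rot": [0,0,0]},{"claw": 0,"delta_pos": [7,0.9,0],"rot": [0,0,0]},{"claw": 0,"delta_pos": [11,1.5,0],"rot": [0,0,0]},{"claw": 0,"delta_pos": [15,2,0],"rot": [0,0,0]},{"claw": 0,"delta_pos": [19,2.5,0],"rot": [0,0,0]},{"claw": 0,"delta_pos": [23,3.1,0],"rot": [0,0,0]},{"claw": 0,"delta_pos": [27,3.6,0],"rot": [0,0,0]},{"claw": 0,"delta_pos": [31,4.1,0],"rot": [0,0,0]},{"claw": 0,"delta_pos": [35,4.6,0],"rot": [0,0,0]},{"claw": 0,"delta_pos": [39,5.2,0],"rot": [0,0,0]},{"claw": 0,"delta_pos": [42,5.6,0],"rot": [0,0,0]},{"claw": 0,"delta_pos": [43.7,5.8,0],"rot": [0,0,0]}])

```text
time: 2.1
tcp_pos: [0.4997, 0.1675, 0.3492]
ee_rot: [0.797, 0.604, -0.0, -0.001]
contact_force: [0.8, -1.2, 0.6]
grip_width: -0.001
gripper_force: 0.0
```

Run:
```python
from h import *
s=monitor.sense();print(s['tcp_pos'],s['ee_rot'],s['joints'])
w=viewer.capture('wrist')
T=np.eye(4);T[:3,:3]=R.from_quat(s['ee_rot']).as_matrix();T[:3,3]=s['tcp_pos']
T=T@viewer.camera_model('wrist')['tool_from_camera'];np.save('T.npy',T)
cv2.imwrite('pics/w1.png',w)
```

```text
[0.49967018 0.16751553 0.3491748 ] [ 7.97135946e-01  6.03799492e-01 -3.83326016e-04 -5.56846851e-04] [9.83725301e-02 2.88603066e-01 1.15318183e+00 5.53560713e-04
 1.70104338e+00 3.72722107e-01]
```

View pics/w1.png

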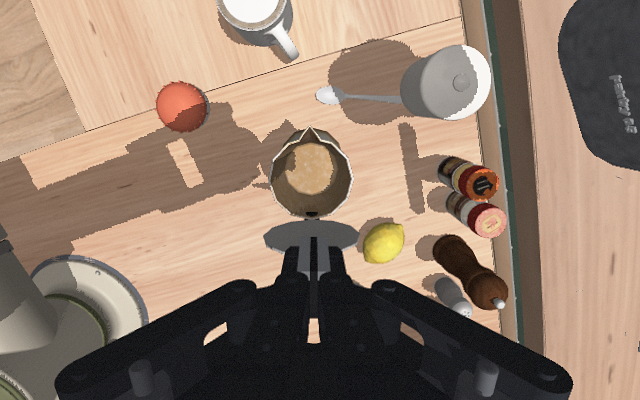

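The wrist view shows the pot's rim centred near (311,173), spout tip at (311,128), and the open lid behind it at columns 265–357, row ~235. The pot axis lies along the image's vertical.

Run:
```python
from h import *
T=np.load('T.npy')
M=atz('wrist',311,173,.145,T);S=atz('wrist',311,127,.145,T);print(M,S,np.degrees(np.arctan2(*(S-M)[1::-1])))
for z in(.23,.245):
  print(z,atz('wrist',265,235,z,T),atz('wrist',357,235,z,T),atz('wrist',311,251,z,T))
M=np.array([.4935,.1595]);a=np.radians(74.2);d=np.array([np.cos(a),np.sin(a)])
for M in(M,atz('wrist',311,173,.145,T)[:2]):
 for th in(1.745,1.6): 
  for t in(-.001,.011): print(th,t,pix('wrist',[*(M+d*(-.048+.097*np.cos(th)-t*np.sin(th))),.147+.097*np.sin(th)+t*np.cos(th)],T))
 for k in(0,.049,-.049,.059): print('rim',k,pix('wrist',[*(M+d*k),.145],T))
```

```text
[0.49804482 0.1709217  0.145     ] [0.51160426 0.21873678 0.145     ] 74.16768056981256
0.23 [0.45005869 0.14593724 0.23      ] [0.52716243 0.12429083 0.23      ] [0.48444462 0.12038218 0.23      ]
0.245 [0.45434295 0.15153508 0.245     ] [0.52669637 0.13122229 0.245     ] [0.48661038 0.12755445 0.245     ]
1.745 -0.001 [308.6706153 282.316635 ]
1.745 0.011 [308.75083464 292.6397608 ]
1.6 -0.001 [308.59394422 268.78542584]
1.6 0.011 [308.64627006 280.88996502]
rim 0 [309.8733825  183.76406761]
rim 0.049 [309.79998946 139.31346849]
rim -0.049 [309.94771587 224.79001569]
rim 0.059 [309.78527282 129.8093415 ]
1.745 -0.001 [310.099795   269.85882261]
1.745 0.011 [310.15026286 280.6061806 ]
1.6 -0.001 [310.05371204 255.84420814]
1.6 0.011 [310.08347664 268.33733549]
rim 0 [311. 173.]
rim 0.049 [310.97388129 127.67359839]
rim -0.049 [311.0287401  214.86601981]
rim 0.059 [310.96898526 117.98817885]
```

>>> send_rows(deltas=[{"claw": 0,"delta_pos": [0,0,2],"rot": [0,0,0]},{"claw": 0,"delta_pos": [0,0,5],"rot": [0,0,0]},{"claw": 0,"delta_pos": [0,0,8],"rot": [0,0,0]},{"claw": 0,"delta_pos": [0,0,10],"rot": [0,0,0]},{"claw": 0,"delta_pos": [0,0,11],"rot": [0,0,0]},{"claw": 0,"delta_pos": [0,0,11.5],"rot": [0,0,0]},{"claw": 0,"delta_pos": [0,0,11.5],"rot": [0,0,0]},{"claw": 0,"delta_pos": [0,0,11.5],"rot": [0,0,0]}])

```text
time: 2.82
tcp_pos: [0.4993, 0.1643, 0.2356]
ee_rot: [0.798, 0.603, 0.0, 0.0]
contact_force: [-0.4, -0.1, 1.3]
grip_width: -0.002
gripper_force: 0.0
```

>>> send_rows(deltas=[{"claw": 0,"delta_pos": [0,0,0],"rot": [0,0,0]},{"claw": 0,"delta_pos": [0,0,0],"rot": [0,0,0]},{"claw": 0,"delta_pos": [0,0,0],"rot": [0,0,0]},{"claw": 0,"delta_pos": [0,0,0],"rot": [0,0,0]},{"claw": 0,"delta_pos": [0,0,0],"rot": [0,0,0]},{"claw": 0,"delta_pos": [0,0,0],"rot": [0,0,0]},{"claw": 0,"delta_pos": [0,0,0],"rot": [0,0,0]},{"claw": 0,"delta_pos": [0,0,0],"rot": [0,0,0]},{"claw": 0,"delta_pos": [0,0,0],"rot": [0,0,0]},{"claw": 0,"delta_pos": [0,0,0],"rot": [0,0,0]},{"claw": 0,"delta_pos": [0,0,0],"rot": [0,0,0]},{"claw": 0,"delta_pos": [0,0,0],"rot": [0,0,0]}])

```text
time: 3.82
tcp_pos: [0.4991, 0.1645, 0.235]
ee_rot: [0.798, 0.603, -0.0, -0.0]
contact_force: [0.1, 0.3, -0.3]
grip_width: 0.001
gripper_force: 0.0
```

>>> send_rows(deltas=[{"claw": 0,"delta_pos": [0,0,0],"rot": [0,0,0]},{"claw": 0,"delta_pos": [0,0,0],"rot": [0,0,0]},{"claw": 0,"delta_pos": [0,0,0],"rot": [0,0,0]},{"claw": 0,"delta_pos": [0,0,0],"rot": [0,0,0]},{"claw": 0,"delta_pos": [0,0,0],"rot": [0,0,0]},{"claw": 0,"delta_pos": [0,0,0],"rot": [0,0,0]},{"claw": 0,"delta_pos": [0,0,0],"rot": [0,0,0]},{"claw": 0,"delta_pos": [0,0,0],"rot": [0,0,0]},{"claw": 0,"delta_pos": [0,0,0],"rot": [0,0,0]},{"claw": 0,"delta_pos": [0,0,0],"rot": [0,0,0]},{"claw": 0,"delta_pos": [0,0,0],"rot": [0,0,0]},{"claw": 0,"delta_pos": [0,0,0],"rot": [0,0,0]}])

```text
time: 4.82
tcp_pos: [0.4992, 0.1645, 0.235]
ee_rot: [0.798, 0.603, 0.0, -0.0]
contact_force: [0.4, -0.8, 0.1]
grip_width: 0.002
gripper_force: 0.0
```

Run:
```python
from h import *
s=monitor.sense();print(s['tcp_pos'],s['ee_rot'],s['contact_force'],s['time'])
T=np.eye(4);T[:3,:3]=R.from_quat(s['ee_rot']).as_matrix();T[:3,3]=s['tcp_pos']
w=viewer.capture('wrist');T=T@viewer.camera_model('wrist')['tool_from_camera'];np.save('T2.npy',T)
t=viewer.capture('top');cv2.imwrite('pics/w2.png',w);cv2.imwrite('pics/t2.png',t)
b=cv2.resize(t[150:250,240:360],(480,400),interpolation=cv2.INTER_CUBIC)
a=cv2.resize(w,(320,200));im=np.zeros((400,800,3),np.uint8);im[:200,:320]=a;im[:,320:]=b
cv2.imwrite('pics/c2.png',im)
```

```text
[0.49915208 0.1644584  0.23501709] [ 7.97961250e-01  6.02708755e-01  4.60501062e-06 -6.56168499e-06] [ 0.36821497 -0.83964779  0.05207691] 4.8167
```

View pics/c2.png

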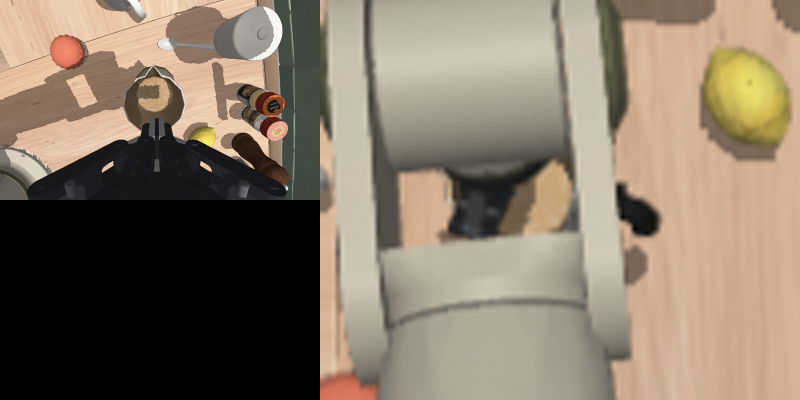

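The wrist view shows the fingertips over the coffee in the mouth, and the top view shows no contact. The dwell is done, so I'm moving up and back behind the lid.

>>> send_rows(deltas=[{"claw": 0,"delta_pos": [0,0,0],"rot": [0,0,0]},{"claw": 0,"delta_pos": [0,0,-2],"rot": [0,0,0]},{"claw": 0,"delta_pos": [0,0,-5],"rot": [0,0,0]},{"claw": 0,"delta_pos": [0,0,-9],"rot": [0,0,0]},{"claw": 0,"delta_pos": [0,0,-12],"rot": [0,0,0]},{"claw": 0,"delta_pos": [-2,-0.1,-12.5],"rot": [0,0,0]},{"claw": 0,"delta_pos": [-5,-0.3,-12.5],"rot": [0,0,0]},{"claw": 0,"delta_pos": [-8,-0.4,-12.5],"rot": [0,0,0]},{"claw": 0,"delta_pos": [-11,-0.4,-12.5],"rot": [0,0,0]},{"claw": 0,"delta_pos": [-12,-0.4,-12.5],"rot": [0,0,0]},{"claw": 0,"delta_pos": [-12,-0.4,-12.5],"rot": [0,0,0]},{"claw": 0,"delta_pos": [-12,-0.4,-12.5],"rot": [0,0,0]}])

```text
time: 5.92
tcp_pos: [0.4626, 0.0502, 0.3602]
ee_rot: [0.798, 0.602, 0.0, -0.0]
contact_force: [-0.9, 0.7, -0.5]
grip_width: -0.001
gripper_force: 0.0
```

>>> send_rows(deltas=[{"claw": 0,"delta_pos": [0,0,2],"rot": [0,0,0]},{"claw": 0,"delta_pos": [0,0,4],"rot": [0,0,0]},{"claw": 0,"delta_pos": [0,0,6],"rot": [0,0,0]},{"claw": 0,"delta_pos": [0,0,8],"rot": [0,0,0]},{"claw": 0,"delta_pos": [0,0,10],"rot": [0,0,0]},{"claw": 0,"delta_pos": [0,0,11.5],"rot": [0,0,0]},{"claw": 0,"delta_pos": [0,0,11.8],"rot": [0,0,0]},{"claw": 0,"delta_pos": [0,0,11.8],"rot": [0,0,0]},{"claw": 0,"delta_pos": [0,0,11.8],"rot": [0,0,0]}])

```text
time: 6.67
tcp_pos: [0.463, 0.0507, 0.2427]
ee_rot: [0.798, 0.603, 0.0, 0.0]
contact_force: [1.0, 0.6, 0.3]
grip_width: 0.001
gripper_force: 0.0
```

Run:
```python
from h import *
s=monitor.sense();print(s['tcp_pos'],s['contact_force'],s['time'])
w=viewer.capture('wrist');a=viewer.capture('scene')
im=np.hstack([cv2.resize(a[120:270,220:370],(400,400),interpolation=cv2.INTER_CUBIC),cv2.resize(w[80:330,190:440],(400,400))])
cv2.imwrite('pics/c3.png',im)
```

```text
[0.46301216 0.05068459 0.24272776] [0.98442092 0.62667483 0.30469416] 6.6667
```

View pics/c3.png

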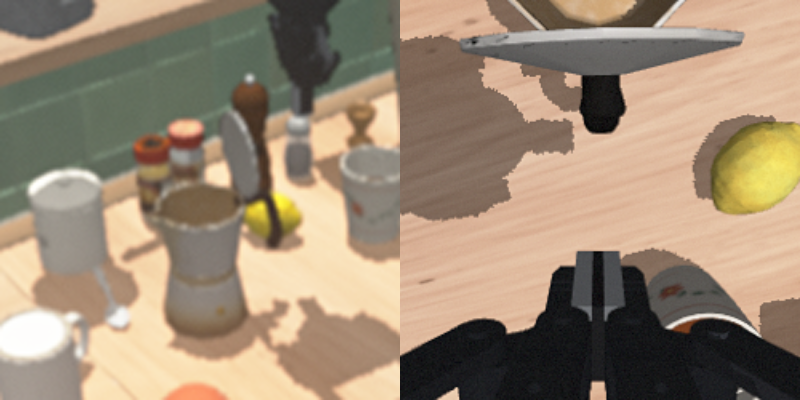

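The scene view shows the fingers behind the open lid. In the wrist view the lid centre (col ~602) lines up with the fingers (col ~598), with a clear gap between them. I'll push gently along +d.

>>> send_rows(deltas=[{"claw": 0,"delta_pos": [0.7,0,0],"rot": [0,0,0]},{"claw": 0,"delta_pos": [1.4,0,0],"rot": [0,0,0]},{"claw": 0,"delta_pos": [2,0,0],"rot": [0,0,0]},{"claw": 0,"delta_pos": [2.4,0,0],"rot": [0,0,0]},{"claw": 0,"delta_pos": [2.8,0,0],"rot": [0,0,0]},{"claw": 0,"delta_pos": [3.2,0,0],"rot": [0,0,0]},{"claw": 0,"delta_pos": [3.6,0,0],"rot": [0,0,0]},{"claw": 0,"delta_pos": [4,0,0],"rot": [0,0,0]},{"claw": 0,"delta_pos": [4.4,0,0],"rot": [0,0,0]},{"claw": 0,"delta_pos": [4.8,0,0],"rot": [0,0,0]},{"claw": 0,"delta_pos": [5.2,0,0],"rot": [0,0,0]},{"claw": 0,"delta_pos": [5.2,0,0],"rot": [0,0,0]}])

```text
time: 7.77
tcp_pos: [0.4769, 0.1007, 0.242]
ee_rot: [0.798, 0.603, 0.0, -0.0]
contact_force: [0.4, 1.2, -0.2]
grip_width: -0.002
gripper_force: 0.0
```

Run:
```python
from h import *
s=monitor.sense();print(s['tcp_pos'],s['contact_force'],s['time'])
w=viewer.capture('wrist');a=viewer.capture('scene')
im=np.hstack([cv2.resize(a[120:270,220:370],(400,400),interpolation=cv2.INTER_CUBIC),cv2.resize(w[80:330,190:440],(400,400))])
cv2.imwrite('pics/c4.png',im)
```

```text
[0.47686721 0.10071449 0.24201478] [ 0.38606649  1.18734385 -0.15181612] 7.7667
```

View pics/c4.png

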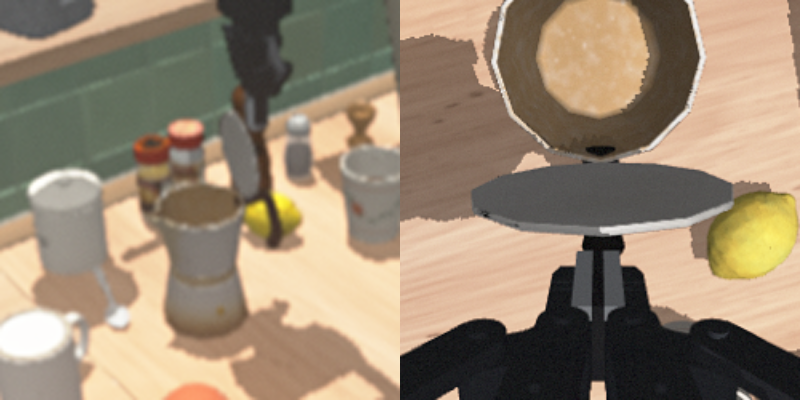

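The lid is still leaning back, with its free edge at row ~235 of the wrist crop. The fingertips (row ~250) are just behind it, close to contact.

Run:
```python
from h import *
s=monitor.sense();print(s['tcp_pos'],s['contact_force'])
T=np.eye(4);T[:3,:3]=R.from_quat(s['ee_rot']).as_matrix();T[:3,3]=s['tcp_pos']
T=T@viewer.camera_model('wrist')['tool_from_camera']
d=np.array([.272,.962]);M=np.array([.494,.161])
px=lambda x,y:(190+x*.625,80+y*.625)
for n,p,z in(('lidtop',(200,235),.243),('tip',(200,250),.223),('rimfar?',(200,160),.145),('rimL',(98,60),.145),('rimR',(303,60),.145)):
    P=atz('wrist',*px(*p),z,T); print(n,P,(P[:2]-M)@d, (P[:2]-s['tcp_pos'][:2])@d)
```

```text
[0.47669141 0.10024012 0.24199167] [-0.43780241  0.21446369 -0.34294267]
lidtop [0.48372294 0.12126233 0.243     ] -0.04102299380063713 0.02213595054885266
tip [0.48022481 0.10846148 0.223     ] -0.05428891058282277 0.008870033766667007
rimfar? [0.48368693 0.11913564 0.145     ] -0.04307867129632564 0.020080273053164146
rimL [0.45256595 0.17531622 0.145     ] 0.00250214135469309 0.06566108570418287
rimR [0.54001162 0.1504954  0.145     ] 0.002409731334880719 0.0655686756843705
```

>>> send_rows(deltas=[{"claw": 0,"delta_pos": [0.4,0,0],"rot": [0,0,0]},{"claw": 0,"delta_pos": [0.8,0,0],"rot": [0,0,0]},{"claw": 0,"delta_pos": [1.2,0,0],"rot": [0,0,0]},{"claw": 0,"delta_pos": [1.7,0,0],"rot": [0,0,0]},{"claw": 0,"delta_pos": [2.2,0,0.1],"rot": [0,0,0]},{"claw": 0,"delta_pos": [2.7,0,0.1],"rot": [0,0,0]},{"claw": 0,"delta_pos": [3.2,0,0.2],"rot": [0,0,0]},{"claw": 0,"delta_pos": [3.8,0,0.3],"rot": [0,0,0]},{"claw": 0,"delta_pos": [4.3,0,0.5],"rot": [0,0,0]},{"claw": 0,"delta_pos": [4.8,0,0.7],"rot": [0,0,0]},{"claw": 0,"delta_pos": [5.3,0,1],"rot": [0,0,0]},{"claw": 0,"delta_pos": [5.3,0,1],"rot": [0,0,0]}])

```text
time: 8.87
tcp_pos: [0.4912, 0.1519, 0.2313]
ee_rot: [0.798, 0.603, -0.0, -0.0]
contact_force: [0.3, 0.0, -0.1]
grip_width: 0.002
gripper_force: 0.0
```

Run:
```python
from h import *
s=monitor.sense();print(s['tcp_pos'],s['contact_force'],s['time'],(s['tcp_pos'][:2]-[.494,.161])@[.272,.962])
w=viewer.capture('wrist');a=viewer.capture('scene')
im=np.hstack([cv2.resize(a[120:270,220:370],(400,400),interpolation=cv2.INTER_CUBIC),cv2.resize(w[80:330,190:440],(400,400))])
cv2.imwrite('pics/c5.png',im)
```

```text
[0.49121581 0.15193952 0.23131861] [ 0.26477654  0.00843829 -0.12442738] 8.8667 -0.009473478268985387
```

View pics/c5.png

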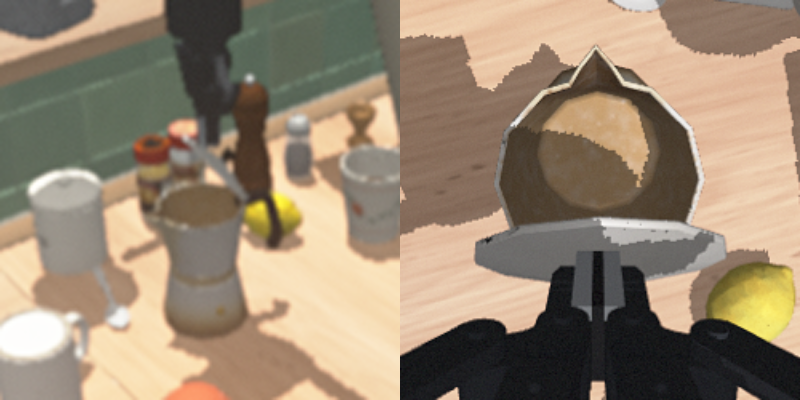

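The lid is following the fingertip and is now about half shut; the pot hasn't moved. I'll carry on along the arc.

>>> send_rows(deltas=[{"claw": 0,"delta_pos": [0.4,0,0.2],"rot": [0,0,0]},{"claw": 0,"delta_pos": [0.8,0,0.5],"rot": [0,0,0]},{"claw": 0,"delta_pos": [1.2,0,0.9],"rot": [0,0,0]},{"claw": 0,"delta_pos": [1.6,0,1.3],"rot": [0,0,0]},{"claw": 0,"delta_pos": [2,0,1.7],"rot": [0,0,0]},{"claw": 0,"delta_pos": [2.4,0,2.2],"rot": [0,0,0]},{"claw": 0,"delta_pos": [2.7,0,2.6],"rot": [0,0,0]},{"claw": 0,"delta_pos": [3,0,3.1],"rot": [0,0,0]},{"claw": 0,"delta_pos": [3.2,0,3.5],"rot": [0,0,0]},{"claw": 0,"delta_pos": [3.4,0,4],"rot": [0,0,0]},{"claw": 0,"delta_pos": [3.5,0,4.4],"rot": [0,0,0]},{"claw": 0,"delta_pos": [3.5,0,4.4],"rot": [0,0,0]}])

```text
time: 9.97
tcp_pos: [0.5005, 0.1849, 0.1871]
ee_rot: [0.798, 0.603, -0.001, -0.0]
contact_force: [0.4, 0.4, 0.8]
grip_width: 0.003
gripper_force: 0.0
```

>>> send_rows(deltas=[{"claw": 0,"delta_pos": [0.1,0,0.2],"rot": [0,0,0]},{"claw": 0,"delta_pos": [0.1,0,0.4],"rot": [0,0,0]},{"claw": 0,"delta_pos": [0.2,0,0.5],"rot": [0,0,0]},{"claw": 0,"delta_pos": [0.2,0,0.6],"rot": [0,0,0]},{"claw": 0,"delta_pos": [0.2,0,0.7],"rot": [0,0,0]},{"claw": 0,"delta_pos": [0.2,0,0.7],"rot": [0,0,0]},{"claw": 0,"delta_pos": [0.2,0,0.7],"rot": [0,0,0]}])

```text
time: 10.55
tcp_pos: [0.5013, 0.1867, 0.181]
ee_rot: [0.798, 0.603, -0.0, -0.0]
contact_force: [-0.2, -1.1, -0.3]
grip_width: 0.001
gripper_force: 0.0
```

>>> send_rows(deltas=[{"claw": 0,"delta_pos": [0,0,0.1],"rot": [0,0,0]},{"claw": 0,"delta_pos": [0,0,0.2],"rot": [0,0,0]},{"claw": 0,"delta_pos": [0,0,0.25],"rot": [0,0,0]},{"claw": 0,"delta_pos": [0,0,0.25],"rot": [0,0,0]}])

```text
time: 10.88
tcp_pos: [0.5013, 0.1867, 0.1784]
ee_rot: [0.798, 0.603, -0.0, -0.0]
contact_force: [0.2, 0.1, 0.5]
grip_width: -0.004
gripper_force: 0.1
```

>>> send_rows(deltas=[{"claw": 0,"delta_pos": [0,0,0.05],"rot": [0,0,0]},{"claw": 0,"delta_pos": [0,0,0.1],"rot": [0,0,0]},{"claw": 0,"delta_pos": [0,0,0.1],"rot": [0,0,0]},{"claw": 0,"delta_pos": [0,0,0.1],"rot": [0,0,0]}])

```text
time: 11.22
tcp_pos: [0.5013, 0.1867, 0.1775]
ee_rot: [0.798, 0.603, -0.0, 0.0]
contact_force: [1.0, 0.0, 0.6]
grip_width: 0.004
gripper_force: 0.0
```

>>> send_rows(deltas=[{"claw": 0,"delta_pos": [0,0,0.05],"rot": [0,0,0]},{"claw": 0,"delta_pos": [0,0,0.1],"rot": [0,0,0]},{"claw": 0,"delta_pos": [0,0,0.1],"rot": [0,0,0]},{"claw": 0,"delta_pos": [0,0,0.1],"rot": [0,0,0]}])

```text
time: 11.55
tcp_pos: [0.5013, 0.1867, 0.1765]
ee_rot: [0.798, 0.603, -0.0, -0.0]
contact_force: [-0.0, -0.0, -0.3]
grip_width: 0.002
gripper_force: 0.0
```

>>> send_rows(deltas=[{"claw": 0,"delta_pos": [0,0,0.03],"rot": [0,0,0]},{"claw": 0,"delta_pos": [0,0,0.06],"rot": [0,0,0]},{"claw": 0,"delta_pos": [0,0,0.06],"rot": [0,0,0]},{"claw": 0,"delta_pos": [0,0,0.06],"rot": [0,0,0]}])

```text
time: 11.88
tcp_pos: [0.5013, 0.1867, 0.1759]
ee_rot: [0.798, 0.603, -0.0, -0.0]
contact_force: [-0.4, 1.2, -1.0]
grip_width: 0.001
gripper_force: 0.1
```

>>> send_rows(deltas=[{"claw": 0,"delta_pos": [0,0,0.03],"rot": [0,0,0]},{"claw": 0,"delta_pos": [0,0,0.06],"rot": [0,0,0]},{"claw": 0,"delta_pos": [0,0,0.06],"rot": [0,0,0]},{"claw": 0,"delta_pos": [0,0,0.06],"rot": [0,0,0]}])

```text
time: 12.22
tcp_pos: [0.5013, 0.1867, 0.1753]
ee_rot: [0.798, 0.603, -0.0, 0.0]
contact_force: [-0.3, -0.2, 0.0]
grip_width: 0.001
gripper_force: 0.1
```

>>> send_rows(deltas=[{"claw": 0,"delta_pos": [0,0,0.03],"rot": [0,0,0]},{"claw": 0,"delta_pos": [0,0,0.06],"rot": [0,0,0]},{"claw": 0,"delta_pos": [0,0,0.06],"rot": [0,0,0]},{"claw": 0,"delta_pos": [0,0,0.06],"rot": [0,0,0]}])

```text
time: 12.55
tcp_pos: [0.5013, 0.1867, 0.1748]
ee_rot: [0.798, 0.603, 0.0, 0.0]
contact_force: [-0.4, 0.6, 0.7]
grip_width: -0.005
gripper_force: 0.3
```

>>> send_rows(deltas=[{"claw": 0,"delta_pos": [0,0,0.03],"rot": [0,0,0]},{"claw": 0,"delta_pos": [0,0,0.06],"rot": [0,0,0]},{"claw": 0,"delta_pos": [0,0,0.06],"rot": [0,0,0]},{"claw": 0,"delta_pos": [0,0,0.06],"rot": [0,0,0]}])

```text
time: 12.88
tcp_pos: [0.5014, 0.1867, 0.1744]
ee_rot: [0.798, 0.603, 0.0, 0.0]
contact_force: [-0.6, 0.6, 5.0]
grip_width: 0.004
gripper_force: 2.1
```

>>> send_rows(deltas=[{"claw": 0,"delta_pos": [0,0,0.03],"rot": [0,0,0]},{"claw": 0,"delta_pos": [0,0,0.06],"rot": [0,0,0]},{"claw": 0,"delta_pos": [0,0,0.06],"rot": [0,0,0]},{"claw": 0,"delta_pos": [0,0,0.06],"rot": [0,0,0]}])

```text
time: 13.22
tcp_pos: [0.5015, 0.1868, 0.1742]
ee_rot: [0.798, 0.603, 0.0, 0.0]
contact_force: [-1.9, 0.4, 8.3]
grip_width: 0.001
gripper_force: 3.8
```

Run:
```python
from h import *
s=monitor.sense();print(s['tcp_pos'],s['contact_force'],s['time'])
w=viewer.capture('wrist');a=viewer.capture('scene')
np.savez('st.npz',p=s['tcp_pos'],q=s['ee_rot'])
cv2.imwrite('pics/w6.png',w);cv2.imwrite('pics/s6.png',a)
im=np.hstack([cv2.resize(a[150:250,260:360],(400,400),interpolation=cv2.INTER_CUBIC),cv2.resize(w[60:260,210:410],(400,400))])
cv2.imwrite('pics/c6.png',im)
```

```text
[0.50145898 0.18677152 0.17419596] [-1.86202354  0.38150953  8.33152186] 13.2167
```

View pics/c6.png

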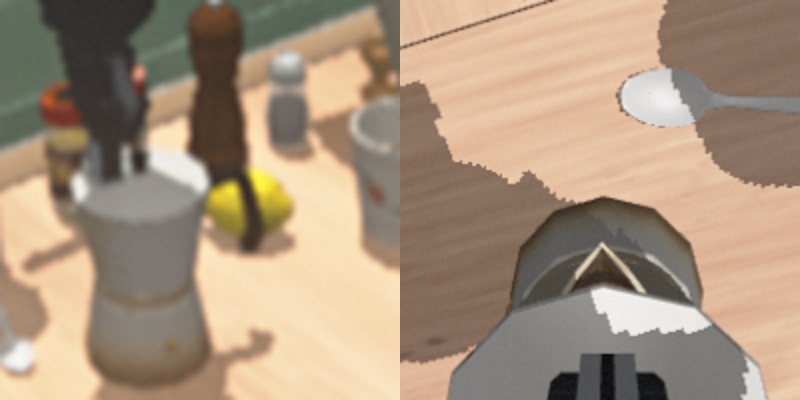

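The lid lies flat on the rim. The force rose to 8 N with the fingertip stopped, so it is seated, and the pot is upright in place. I'll hold briefly, then lift and traverse to the flower mug.

>>> send_rows(deltas=[{"claw": 0,"delta_pos": [0,0,0],"rot": [0,0,0]},{"claw": 0,"delta_pos": [0,0,0],"rot": [0,0,0]},{"claw": 0,"delta_pos": [0,0,0],"rot": [0,0,0]},{"claw": 0,"delta_pos": [0,0,-1],"rot": [0,0,0]},{"claw": 0,"delta_pos": [0,0,-3],"rot": [0,0,0]},{"claw": 0,"delta_pos": [0,0,-6],"rot": [0,0,0]},{"claw": 0,"delta_pos": [0,0,-9],"rot": [0,0,0]},{"claw": 0,"delta_pos": [0,0,-12],"rot": [0,0,0]},{"claw": 0,"delta_pos": [0,0,-13],"rot": [0,0,0]},{"claw": 0,"delta_pos": [0,0,-13],"rot": [0,0,0]},{"claw": 0,"delta_pos": [0,0,-13],"rot": [0,0,0]}])

```text
time: 14.23
tcp_pos: [0.5011, 0.1866, 0.3028]
ee_rot: [0.798, 0.603, -0.0, -0.0]
contact_force: [-0.6, -0.7, -0.1]
grip_width: 0.002
gripper_force: 0.0
```

>>> send_rows(deltas=[{"claw": 0,"delta_pos": [-2,0.5,0],"rot": [0,0,0]},{"claw": 0,"delta_pos": [-5,1.3,0],"rot": [0,0,0]},{"claw": 0,"delta_pos": [-8,2,0],"rot": [0,0,0]},{"claw": 0,"delta_pos": [-11,2.8,0],"rot": [0,0,0]},{"claw": 0,"delta_pos": [-14,3.6,0],"rot": [0,0,0]},{"claw": 0,"delta_pos": [-17,4.3,0],"rot": [0,0,0]},{"claw": 0,"delta_pos": [-20,5.1,0],"rot": [0,0,0]},{"claw": 0,"delta_pos": [-23,5.9,0],"rot": [0,0,0]},{"claw": 0,"delta_pos": [-26,6.6,0],"rot": [0,0,0]},{"claw": 0,"delta_pos": [-27.6,7,0],"rot": [0,0,0]},{"claw": 0,"delta_pos": [-27.6,7,0],"rot": [0,0,0]},{"claw": 0,"delta_pos": [-27.6,7,0],"rot": [0,0,0]}])

```text
time: 15.23
tcp_pos: [0.4927, -0.0983, 0.3019]
ee_rot: [0.798, 0.602, -0.001, -0.002]
contact_force: [-0.1, -0.5, -0.6]
grip_width: -0.001
gripper_force: 0.0
```

Run:
```python
from h import *
s=monitor.sense();print(s['tcp_pos'],s['contact_force'],s['time'])
T=np.eye(4);T[:3,:3]=R.from_quat(s['ee_rot']).as_matrix();T[:3,3]=s['tcp_pos']
T=T@viewer.camera_model('wrist')['tool_from_camera']
w=viewer.capture('wrist');cv2.imwrite('pics/w7.png',w)
# brown/red coffee in mug: locate
h=cv2.cvtColor(w,cv2.COLOR_BGR2HSV);m=((h[...,0]<12)&(h[...,1]>150)&(h[...,2]>70)).astype('u1')
n,l,st,c=cv2.connectedComponentsWithStats(m)
for i in range(1,n):
    if st[i,4]>80: print(st[i],c[i],atz('wrist',*c[i],.08,T))
# lid check: pixel diff of scene pot vs flat lid: bright rim in top view
t=viewer.capture('top');cv2.imwrite('pics/t7.png',t);cv2.imwrite('pics/s7.png',viewer.capture('scene'))
b=t[175:220,270:330];print(t[197,285:296].tolist())
print(pix('wrist',[.494,-.099,.099],T))
```

```text
[ 0.49274903 -0.09825879  0.30185407] [-0.13814587 -0.53226789 -0.57673368] 15.2333
[490  61  18  17  82] [497.90243902  69.57317073] [ 0.71639088 -0.04322598  0.08      ]
[ 288  138   52   58 2114] [314.95648061 166.09839167] [ 0.49624244 -0.09157825  0.08      ]
[[187, 193, 196], [161, 168, 169], [119, 123, 125], [113, 117, 118], [112, 116, 117], [135, 139, 141], [179, 186, 188], [199, 207, 209], [199, 205, 207], [198, 205, 207], [198, 206, 207]]
[314.88122879 176.2217879 ]
```

The coffee in the mug, found in the wrist image, agrees with the mug position to within 1 cm. In the top view the pot's mouth now shows the grey lid. I'll descend over the mug and hold.

>>> send_rows(deltas=[{"claw": 0,"delta_pos": [0,0,2],"rot": [0,0,0]},{"claw": 0,"delta_pos": [0,0,4.5],"rot": [0,0,0]},{"claw": 0,"delta_pos": [0,0,7],"rot": [0,0,0]},{"claw": 0,"delta_pos": [0,0,9],"rot": [0,0,0]},{"claw": 0,"delta_pos": [0,0,11],"rot": [0,0,0]},{"claw": 0,"delta_pos": [0,0,12],"rot": [0,0,0]},{"claw": 0,"delta_pos": [0,0,12],"rot": [0,0,0]},{"claw": 0,"delta_pos": [0,0,12],"rot": [0,0,0]},{"claw": 0,"delta_pos": [0,0,12],"rot": [0,0,0]},{"claw": 0,"delta_pos": [0,0,12],"rot": [0,0,0]},{"claw": 0,"delta_pos": [0,0,12],"rot": [0,0,0]},{"claw": 0,"delta_pos": [0,0,12],"rot": [0,0,0]}])

```text
time: 16.38
tcp_pos: [0.4933, -0.0979, 0.1841]
ee_rot: [0.798, 0.603, 0.0, 0.0]
contact_force: [-0.1, 0.1, 0.6]
grip_width: 0.0
gripper_force: 0.0
```

>>> send_rows(deltas=[{"claw": 0,"delta_pos": [0,0,0],"rot": [0,0,0]},{"claw": 0,"delta_pos": [0,0,0],"rot": [0,0,0]},{"claw": 0,"delta_pos": [0,0,0],"rot": [0,0,0]},{"claw": 0,"delta_pos": [0,0,0],"rot": [0,0,0]},{"claw": 0,"delta_pos": [0,0,0],"rot": [0,0,0]},{"claw": 0,"delta_pos": [0,0,0],"rot": [0,0,0]},{"claw": 0,"delta_pos": [0,0,0],"rot": [0,0,0]},{"claw": 0,"delta_pos": [0,0,0],"rot": [0,0,0]},{"claw": 0,"delta_pos": [0,0,0],"rot": [0,0,0]},{"claw": 0,"delta_pos": [0,0,0],"rot": [0,0,0]},{"claw": 0,"delta_pos": [0,0,0],"rot": [0,0,0]},{"claw": 0,"delta_pos": [0,0,0],"rot": [0,0,0]}])

```text
time: 17.38
tcp_pos: [0.4932, -0.0979, 0.1835]
ee_rot: [0.798, 0.603, 0.0, -0.0]
contact_force: [-0.6, -0.3, -0.5]
grip_width: 0.001
gripper_force: 0.0
```

>>> send_rows(deltas=[{"claw": 0,"delta_pos": [0,0,0],"rot": [0,0,0]},{"claw": 0,"delta_pos": [0,0,0],"rot": [0,0,0]},{"claw": 0,"delta_pos": [0,0,0],"rot": [0,0,0]},{"claw": 0,"delta_pos": [0,0,0],"rot": [0,0,0]},{"claw": 0,"delta_pos": [0,0,0],"rot": [0,0,0]},{"claw": 0,"delta_pos": [0,0,0],"rot": [0,0,0]},{"claw": 0,"delta_pos": [0,0,0],"rot": [0,0,0]},{"claw": 0,"delta_pos": [0,0,0],"rot": [0,0,0]},{"claw": 0,"delta_pos": [0,0,0],"rot": [0,0,0]},{"claw": 0,"delta_pos": [0,0,0],"rot": [0,0,0]},{"claw": 0,"delta_pos": [0,0,0],"rot": [0,0,0]},{"claw": 0,"delta_pos": [0,0,0],"rot": [0,0,0]}])

```text
time: 18.38
tcp_pos: [0.4932, -0.0979, 0.1835]
ee_rot: [0.798, 0.603, 0.0, 0.0]
contact_force: [-0.0, 1.1, 0.5]
grip_width: -0.0
gripper_force: 0.0
```

Run:
```python
from rig import monitor, env
s=monitor.sense();print(s['tcp_pos'],s['contact_force'],s['time'])
assert abs(s['tcp_pos'][2]-.182)<.01
print(env.sign_off())
```

```text
[ 0.49315631 -0.09790077  0.18353108] [-0.00727537  1.11814624  0.46721896] 18.3833
the job is handed in; nothing more can be done
None
```

I pointed at the open moka pot for two seconds, pressed its lid shut (seated at about 8 N) and handed the job in at 18.4 s, still pointing at the flower mug; the sign-off returned no verdict.

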